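# Weigh a bottle on the counter scale

## Task

Clear the hand stamp off the scale's pan and stand it upright on the middle of the closed ink pad, then, with the pan empty, press the scale's round tare key fully down and let it go. Then set the perfume bottle down gently, upright and centred on the small pan so that no edge of it overhangs, and do not press the key again once it stands there. Leave the speaker, mouse, tape measure and ink pad where they are.

Things in the scene. Friction and masses are not known exactly. Their poses are not given: they have to be found in the camera images.
- scale: Small white postal scale fixed to the worktop, 150 (x) x 124 (y) mm, flat body top 28 mm above the worktop. Origin: centre of its underside, on the worktop. z up; -x points to its control side (dark display and round key), +x to its pan side.
- pan: Steel pan of the scale, a flat rectangular plate without a rim, 56 (x) x 86 (y) x 6 mm, fixed on a short stem over the +x half of the scale. Origin: centre of its underside, 34 mm along the scale's +x from the scale's origin and 36 mm above the worktop; axes as the scale's. Does not give.
- pan_top (a point): Centre of the pan's flat top face, 42 mm above the worktop; axes as the scale's (x the pan's short side, 56 mm, y its long side, 86 mm).
- tare_key (a joint): The round tare key, 24 mm across, on the control side of the scale beside the display (the only key). Value in m: 0 when up, 0.005 when fully down; a spring pushes it back, about 4 N holds it fully down; it counts as pressed beyond 0.0035.
- tare_key_top (a point): Centre of the tare key's top face, which faces up; it moves with the key. About 49 mm above the worktop when up; nothing hangs over it.
- stamp: Hand stamp, 70 mm tall, 0.045 kg: rectangular foot 24 (x) x 44 (y) x 15 mm, above it a thin neck and a turned round handle, 22 mm across from 33 to 70 mm above the bottom. Starts upright on the pan. Origin: centre of its underside (the foot's true contact lies 1 mm above it), z up along the handle.
- ink_pad: Closed flat ink pad, loose, 0.06 kg, 64 (x) x 92 (y) x 16 mm, lying on the worktop. Origin: centre of its underside, z up; the flat lid is 16 mm above it.
- bottle: Rectangular clear perfume sample bottle with a square cap, standing upright on the worktop, about 0.2 kg: glass body 34 (x) x 63 (y) mm, 79 mm tall, cap 24 x 24 mm above it to 103 mm. Can be gripped across its 34 mm (x) sides. Origin: centre of its underside, z up.
- speaker: Small black desktop speaker, a bystander, 94 x 70 x 118 mm. Origin: centre of its underside.
- mouse: Black computer mouse, a bystander, 110 x 62 x 37 mm. Origin: centre of its underside.
- tape_measure: Round tape measure lying flat, a bystander, 58 x 69 x 22 mm. Origin: centre of its underside.
- foot0 (a point): Corner of the bottle's foot at +17 mm x, +31.5 mm y, 0 mm z in the bottle's frame.
- foot1 (a point): Corner of the bottle's foot at +17 mm x, -31.5 mm y, 0 mm z in the bottle's frame.
- foot2 (a point): Corner of the bottle's foot at -17 mm x, -31.5 mm y, 0 mm z in the bottle's frame.
- foot3 (a point): Corner of the bottle's foot at -17 mm x, +31.5 mm y, 0 mm z in the bottle's frame.

How it is judged:
By the outcome, as a careful person would: the job done as asked, in the order asked, and still so for the second after the job is handed in, with the robot touching nothing.
It also fails if it takes over 72 s, if anything falls off the work surface, if the arm or the gripper's body presses on something with over 40 N, if the wrist force passes 120 N, or if a joint passes its speed limit or range.

## Robot

A 6-joint arm with a two-finger parallel gripper is mounted at the origin on a cart in front of the work surface, level with it; the furniture and walls round the work are solid. World frame = base frame: x ahead of the robot, y to its left, z up, the work surface at z = 0. Lengths are in m, angles in rad, forces in N, time in s.
With the tool pointing down it reaches from about 0.425 to 0.95 m from the base axis. Payload 3.5 kg.
Tool frame: the origin (TCP) lies between the finger pads; the fingertips stand 22 mm ahead of it and the grasp point (between the pads) lies 3 mm ahead of it (ctrl.nose_length is the z of the fingertips in the tool frame, in m); z points along the fingers, y is the line along which they close (so a half turn about z gives the same grasp; the last joint's range is limited). The gripper opens to 85 mm and grips with 20 to 120 N. Pads are 22 mm wide; open, the fingers measure 114 mm over their backs; the gripper's body (76 mm by 85 mm) begins 54 mm behind the grasp point. The pads swing forward as they close: fully open they stand 13 mm farther back than shut.
Start: joints at [1.072, 0.286, 1.577, -0, 1.279, -0.15], TCP at [0.231, 0.634, 0.253] pointing down, gripper open.
Joint ranges: [-2.77, 2.77], [-0.9, 2.22], [0.21, 2.48], [-1.53, 4.67], [0.24, 2.81], [-2.84, 2.84]. Speed limits (rad/s): [2.79, 2.79, 3.14, 3.14, 3.14, 3.14].

## Interface

Orientations are given as a unit quaternion [x, y, z, w].
In Python, from plant import ctrl gives the robot as it stands. The module is installed in compiled form; this text tells all that it offers.
- The arm moves only by the tool send_rows, never from a script. Its argument "rows" is text: rows parted by semicolons, each of 7 numbers parted by spaces: the turn, a rotation vector about the tool's x, y, z in degrees, then the shift along the tool's x, y, z in mm, then the opening, from -1 (shut) to 1 (fully open). A call has 1 to 8 rows; each row is the pose to reach, as a shift and turn from the pose commanded when the call began, along the tool's axes at that moment; what a row does not reach only later rows make up. A row lasts 1/8 s, in which the tool goes at most 62.5 mm and 10.7 degrees, less where a joint would pass 70% of its speed; a pose out of reach is approached as far as the arm can. A call with a gripper value outside its range is refused whole. The fingers move at their own pace and stop on an object; "grip_force" is the grip in N (left out, the last holds). Time passes only in rows, so rows that repeat a pose let the fingers close. It gives the time, the measured TCP pose, the force, the opening and the grip force at its end, in the units of the state.
- ctrl.get_state(): the state, without advancing time (a new reading comes with each control period).
- ctrl.read_camera(name): name is "scene" or "top" or "wrist"; returns a dict with "color" (384x512x3 uint8, red, green, blue), "fx", "fy", "cx", "cy" (pixels), "extrinsics" (4x4, takes a point from world to camera coordinates). Camera axes: x right, y down, z forward; pixel columns grow to the right and rows downward; lengths in m; the calibration is good to about 2 mm. A picture is of the moment at which its call begins. There is no depth.
- ctrl.sign_off(): hands the job in; it is judged then, once.
Trained networks look in a picture, given as the dict that the camera call returned (one of the last four; its "shot" number tells which), for a name from the list of things; names that differ only in an ending like _2 or _b are one class to them, and where a whole thing is asked for, a point or a joint stands for the part that bears it (a point fixed in the world has none). Each returns a list of dicts, best first, with "p" (0 to 1); they miss things now and then, are a little off and sometimes report something else, mostly with a low value. They report only what shows in the picture. A call takes as long as a camera call.
- ctrl.look_for(picture, target): "position" ([x, y, z] in m, in the coordinates of the camera as it stood for that picture, good to about 4 mm: the middle of the surface that is visible of it).
The state is a dict: "time": time; "qpos": joint angles; "dq": joint speeds; "joint_efforts": joint torques, N m; "eef_pos": TCP position; "tcp_rot": TCP orientation; "contact_force": force on the tool from outside, world axes, zero at the start; "wrist_torque": the same for the moment, N m; "opening": opening from 0.0 (shut) to 1.0 (fully open); "finger_force": force on a finger pad.
Only numpy, scipy, OpenCV 4.12 (cv2) and the standard library are available. Lean on these libraries where they do the work, as an engineer would, in place of code of your own. Each camera call takes 0.05 s, during which the arm holds its last target. There are 200 camera calls.

## Working session

There is one attempt and no reset: what is moved stays moved. The work goes in short steps, Python scripts to look and compute and a tool call to move; the robot and the scene stay as the last step left them, time stands still between calls to the robot, and variables do not carry over. Pictures are saved under pics/ and viewed, at most 10 in all, crops included, and the job is handed in when it is done.

Besides the shell and the picture viewer there is one more tool, called after "Call:" in YAML: its name, and indented under it one key for each argument. send_rows: Moves the arm, as the interface text tells. Its arguments: {"type":"object","properties":{"rows":{"type":"string"},"grip_force":{"type":"number"}},"required":["rows"]}

```bash
mkdir -p pics
cat > h.py <<'E'
from plant import ctrl
import numpy as np, cv2
from scipy.spatial.transform import Rotation as R
def shot(n,save=None):
    p=ctrl.read_camera(n)
    if save: cv2.imwrite('pics/'+save+'.png',cv2.cvtColor(p['color'],cv2.COLOR_RGB2BGR))
    return p
def proj(p,X):
    E=np.array(p['extrinsics']); c=E[:3,:3]@np.asarray(X,float)+E[:3,3]
    return np.array([p['fx']*c[0]/c[2]+p['cx'],p['fy']*c[1]/c[2]+p['cy']])
def toworld(p,c):
    E=np.array(p['extrinsics']); return E[:3,:3].T@(np.asarray(c)-E[:3,3])
def ray(p,uv):
    E=np.array(p['extrinsics']); d=np.array([(uv[0]-p['cx'])/p['fx'],(uv[1]-p['cy'])/p['fy'],1.])
    return -E[:3,:3].T@E[:3,3], E[:3,:3].T@d
def onz(p,uv,z):
    o,d=ray(p,uv); return o+d*(z-o[2])/d[2]
E
python3 - <<'E'
from h import *
print(ctrl.nose_length,ctrl.get_state())
for n in ['scene','top']:
    p=shot(n,n+'0')
    E=np.array(p['extrinsics']);print(n,'cam at',(-E[:3,:3].T@E[:3,3]).round(3),'z',E[2,:3].round(2),p['fx'])
    for t in ['scale','pan','tare_key','stamp','ink_pad','bottle','speaker','mouse','tape_measure']:
        for r in ctrl.look_for(p,t)[:2]:
            w=toworld(p,r['position']); print(t,round(r['p'],2),w.round(4),proj(p,w).round(0))
im=np.hstack([cv2.imread('pics/scene0.png'),cv2.imread('pics/top0.png')])
E
```

```text
0.022 {'time': 0.0, 'qpos': array([ 1.07198204e+00,  2.87240621e-01,  1.57816987e+00, -1.03540992e-05,
        1.27859880e+00, -1.49996307e-01]), 'dq': array([-7.19081500e-04, -1.01201139e-03,  4.59548040e-05, -1.19083799e-03,
       -6.70049356e-04,  5.68859097e-04]), 'joint_efforts': array([-7.86893779e-04, -4.05970538e+01, -2.92633402e+01, -1.00158975e-04,
        5.59372726e-03, -4.83752046e-06]), 'eef_pos': array([0.23038705, 0.63382518, 0.251901  ]), 'tcp_rot': array([ 1.73524524e-01,  9.84828807e-01, -1.14687351e-03, -3.80448600e-04]), 'contact_force': array([-0.01777564, -0.88579979, -0.44672872]), 'wrist_torque': array([-0.01119977, -0.00793163,  0.03392573]), 'finger_force': 0.0, 'opening': 1.0040797241497346}
scene cam at [0.605 1.276 0.844] z [-0.03 -0.84 -0.54] 434.2839654591033
scale 0.83 [0.5146 0.0059 0.0271] [270. 185.]
pan 0.5 [ 0.5596 -0.0083  0.0472] [256. 178.]
stamp 0.43 [ 0.5607 -0.0308  0.0603] [256. 172.]
ink_pad 0.81 [0.4716 0.3243 0.0167] [292. 247.]
bottle 0.77 [ 0.475  -0.3023  0.0518] [274. 138.]
speaker 0.77 [0.7381 0.1026 0.0774] [202. 190.]
mouse 0.48 [0.5155 0.0067 0.0275] [269. 185.]
mouse 0.35 [ 0.4775 -0.3034  0.0554] [274. 138.]
tape_measure 0.54 [0.3924 0.4399 0.0236] [327. 272.]
top cam at [0.377 0.044 1.373] z [ 0.14 -0.   -0.99] 422.7441698063574
scale 0.98 [ 0.5156 -0.0241  0.0287] [277. 208.]
pan 0.82 [ 0.5542 -0.0164  0.0442] [275. 196.]
stamp 0.55 [ 0.5541 -0.0358  0.0546] [281. 195.]
ink_pad 0.82 [0.4669 0.3178 0.0149] [171. 226.]
bottle 0.78 [ 0.4675 -0.3113  0.073 ] [371. 221.]
speaker 0.89 [0.7301 0.0723 0.1149] [245. 136.]
mouse 0.94 [ 0.7101 -0.1417  0.0307] [312. 148.]
tape_measure 0.57 [0.3854 0.4322 0.0217] [134. 252.]
```

View pics/top0.png

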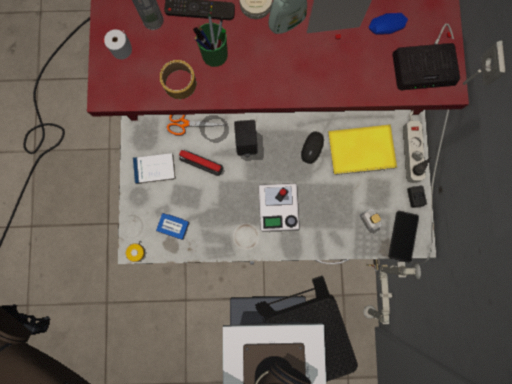

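View pics/scene0.png

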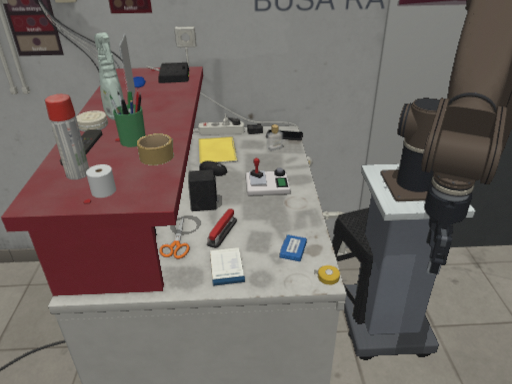

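```bash
cat >> h.py <<'E'
def plan(x,y,z,a_deg):
    "row (rotvec deg, shift mm) from the measured pose to TCP (x,y,z), tool down, tool y at a_deg (mod 180, nearest)"
    s=ctrl.get_state(); R0=R.from_quat(s['tcp_rot'])
    best=None
    for k in (0,180):
        a=np.radians(a_deg+k); Y=np.array([np.cos(a),np.sin(a),0]);Z=np.array([0,0,-1.])
        rv=(R0.inv()*R.from_matrix(np.c_[np.cross(Y,Z),Y,Z])).as_rotvec(degrees=True)
        if best is None or np.linalg.norm(rv)<np.linalg.norm(best): best=rv
    d=R0.inv().apply(np.array([x,y,z])-s['eef_pos'])*1000
    print('row',best.round(2),d.round(1))
def st():
    s=ctrl.get_state(); m=R.from_quat(s['tcp_rot']).as_matrix()
    print('t',round(s['time'],2),'tcp',s['eef_pos'].round(4),'yaw y',np.degrees(np.arctan2(m[1,1],m[0,1])).round(2),'z',m[:,2].round(3),'F',s['contact_force'].round(2),'op',round(s['opening'],3),'ff',round(s['finger_force'],1),'q',s['qpos'].round(2))
E
python3 - <<'E'
from h import *
st(); p=shot('wrist'); 
s=ctrl.get_state();m=R.from_quat(s['tcp_rot']).as_matrix()
E=np.array(p['extrinsics']);o=-E[:3,:3].T@E[:3,3]
print('cam in tool',(m.T@(o-s['eef_pos'])).round(3),(E[:3,:3]@m).round(2),p['fx'])
plan(0.45,0.30,0.32,0)
plan(0.45,0.30,0.32,-20)
E
```

```text
t 1.0 tcp [0.2307 0.6344 0.2533] yaw y 70.02 z [ 0. -0. -1.] F [ 0.42  0.45 -0.1 ] op 0.997 ff 0.0 q [ 1.07  0.29  1.58 -0.    1.28 -0.15]
cam in tool [ 0.074  0.001 -0.12 ] [[ 0.    1.    0.  ]
 [-0.96  0.   -0.29]
 [-0.29 -0.    0.96]] 273.84988008784416
row [-0.   -0.   70.01] [-320.4 -239.2  -66.7]
row [  0.    -0.   -89.99] [-320.4 -239.2  -66.7]
```

Run:
```python
from h import *
plan(0.48,0.25,0.28,0)
```

```text
row [-0.   -0.   70.01] [-365.7 -276.   -26.7]
```

Call:
send_rows:
  rows: "0 0 70 -366 -276 -27 1;0 0 70 -366 -276 -27 1;0 0 70 -366 -276 -27 1;0 0 70 -366 -276 -27 1;0 0 70 -366 -276 -27 1;0 0 70 -366 -276 -27 1;0 0 70 -366 -276 -27 1;0 0 70 -366 -276 -27 1"
  grip_force: 25

```text
time: 2.05
eef_pos: [0.482, 0.2471, 0.281]
tcp_rot: [0.709, 0.706, 0.0, 0.001]
contact_force: [-0.0, 0.3, -0.6]
opening: 1.002
finger_force: 0.0
```

```bash
cat >> h.py <<'E'
def look(names,save=None,cam='wrist'):
    p=shot(cam,save)
    for t in names:
        for r in ctrl.look_for(p,t)[:2]:
            w=toworld(p,r['position']); print(t,round(r['p'],2),w.round(4),proj(p,w).round(0))
    return p
E
python3 - <<'E'
from h import *
st(); look(['ink_pad','scale','pan_top','tare_key_top','stamp'],'w1')
plan(0.52,0.0,0.25,0)
E
```

```text
t 2.05 tcp [0.482  0.2471 0.281 ] yaw y -0.24 z [ 0.001 -0.    -1.   ] F [-0.03  0.29 -0.6 ] op 1.002 ff 0.0 q [ 0.29 -0.03  1.88 -0.    1.3   0.29]
ink_pad 0.96 [0.4665 0.3223 0.0093] [245. 107.]
scale 0.62 [0.5247 0.0158 0.0227] [283. 302.]
pan_top 0.62 [0.5611 0.0093 0.0416] [307. 313.]
row [-0.02 -0.01  0.08] [-250.7   40.    30.1]
```

View pics/w1.png

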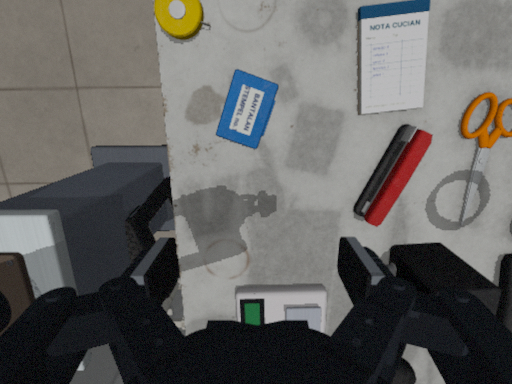

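```bash
cat >> h.py <<'E'
def rect(p,mask,z):
    "largest mask blob -> convex outline at height z -> centre, sizes, angle of long side"
    n,l,s,_=cv2.connectedComponentsWithStats(mask.astype(np.uint8)); i=1+np.argmax(s[1:,4])
    c=max(cv2.findContours((l==i).astype(np.uint8),0,1)[0],key=len)[:,0,:]
    w=np.array([onz(p,u,z)[:2] for u in c],np.float32)
    r=cv2.minAreaRect(w*1000); b=cv2.boxPoints(r)
    e=[b[1]-b[0],b[2]-b[1]]; L=max(e,key=np.linalg.norm)
    print('blob',s[i,:5],'centre',np.round(r[0],1),'size',np.round(r[1],1),'long-side angle',np.degrees(np.arctan2(L[1],L[0])).round(1)%180)
E
python3 - <<'E'
from h import *
p=shot('wrist'); h=cv2.cvtColor(p['color'],cv2.COLOR_RGB2HSV)
m=(h[...,0]>95)&(h[...,0]<125)&(h[...,1]>130)&(h[...,2]>60)
m=cv2.morphologyEx(m.astype(np.uint8),cv2.MORPH_CLOSE,np.ones((15,15)))
m[:, 350:]=0
rect(p,m,0.016); rect(p,m,0.0)
p=shot('top'); h=cv2.cvtColor(p['color'],cv2.COLOR_RGB2HSV)
m=(h[...,0]>95)&(h[...,0]<125)&(h[...,1]>130)&(h[...,2]>60)
m=cv2.morphologyEx(m.astype(np.uint8),cv2.MORPH_CLOSE,np.ones((7,7)))
m[:,:155]=0;m[:200]=0;m[:,195:]=0
rect(p,m,0.016)
plan(0.52,-0.08,0.28,0)
E
```

```text
blob [ 219   73   62   78 2092] centre [468.6 318.3] size [89.2 61.8] long-side angle 70.4
blob [ 219   73   62   78 2092] centre [468.1 318. ] size [92.9 64.4] long-side angle 70.4
blob [157 224  11  10  58] centre [458.8 344.2] size [35.7 22.9] long-side angle 67.4
row [-0.01 -0.    0.12] [-3.309e+02  3.970e+01  2.000e-01]
```

Call:
send_rows:
  rows: "0 0 0 -330 40 0 1;0 0 0 -330 40 0 1;0 0 0 -330 40 0 1;0 0 0 -330 40 0 1;0 0 0 -330 40 0 1;0 0 0 -330 40 0 1;0 0 0 -330 40 0 1"

```text
time: 3.32
eef_pos: [0.5204, -0.0801, 0.2801]
tcp_rot: [0.707, 0.707, 0.0, -0.0]
contact_force: [-0.4, -0.1, 0.2]
opening: 1.0
finger_force: 0.0
```

Run:
```python
from h import *
st(); look(['scale','pan_top','tare_key_top','stamp','bottle'],'w2')
```

```text
t 3.33 tcp [ 0.5204 -0.0801  0.2801] yaw y -0.05 z [-0.     0.001 -1.   ] F [-0.35 -0.14  0.16] op 1.0 ff 0.0 q [-0.35 -0.06  1.91  0.    1.3  -0.35]
scale 0.6 [ 0.5175 -0.0199  0.0218] [255. 119.]
scale 0.48 [ 0.4752 -0.2959  0.0439] [228. 303.]
pan_top 0.87 [ 0.5541 -0.0067  0.0415] [284. 109.]
pan_top 0.18 [ 0.4748 -0.0621  0.0477] [222. 154.]
tare_key_top 0.75 [ 0.4731 -0.0608  0.0503] [220. 153.]
stamp 0.6 [ 0.5557 -0.0313  0.0558] [286. 130.]
stamp 0.31 [ 0.4743 -0.2963  0.0423] [228. 303.]
bottle 0.85 [ 0.4772 -0.2945  0.0449] [229. 303.]
bottle 0.62 [ 0.5521 -0.0111  0.0385] [282. 112.]
```

View pics/w2.png

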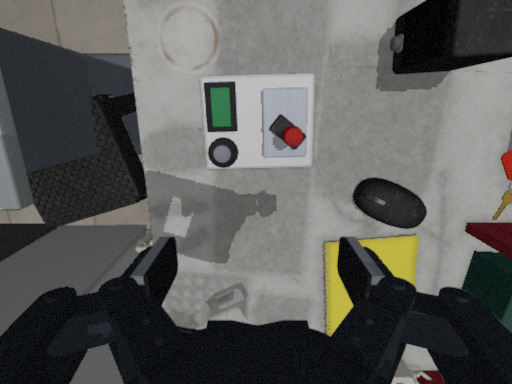

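```bash
cat >> h.py <<'E'
def tri(obs):
    A=np.zeros((3,3));b=np.zeros(3)
    for p,uv in obs:
        o,d=ray(p,uv); d=d/np.linalg.norm(d); P=np.eye(3)-np.outer(d,d); A+=P;b+=P@o
    X=np.linalg.solve(A,b); print('tri',X.round(4),'res px',[ (proj(p,X)-uv).round(1).tolist() for p,uv in obs]); return X
def cen(m):
    n,l,s,c=cv2.connectedComponentsWithStats(m.astype(np.uint8)); i=1+np.argmax(s[1:,4]); print(s[i],c[i].round(1)); return c[i]
def red(p,u0,u1,v0,v1):
    h=cv2.cvtColor(p['color'],cv2.COLOR_RGB2HSV)
    m=((h[...,0]<8)|(h[...,0]>170))&(h[...,1]>150)&(h[...,2]>80)
    k=np.zeros_like(m);k[v0:v1,u0:u1]=m[v0:v1,u0:u1]; return k
def crop(p,u0,u1,v0,v1,f,name):
    cv2.imwrite('pics/'+name+'.png',cv2.resize(p['color'][v0:v1,u0:u1,::-1],None,fx=f,fy=f,interpolation=cv2.INTER_CUBIC))
E
python3 - <<'E'
from h import *
p=shot('wrist');t=shot('top');s=shot('scene')
a=cen(red(p,260,320,100,180));b=cen(red(t,265,300,180,210));c=cen(red(s,240,275,150,185))
tri([(p,a),(t,b),(s,c)]); tri([(p,a),(t,b)])
print(onz(p,a,.112),onz(t,b,.112))
g=p['color'].min(2); m=np.zeros_like(g,bool);m[60:180,190:320]=g[60:180,190:320]>165
m=cv2.morphologyEx(m.astype(np.uint8),cv2.MORPH_CLOSE,np.ones((5,5)))
rect(p,m,.028)
crop(p,190,330,60,180,5,'c2')
plan(0.55,-0.06,0.21,0)
E
```

```text
[284 128  19  20 286] [293.  137.5]
[280 189   5   6  23] [281.9 191.5]
[254 159   5  14  43] [256.2 164.4]
tri [ 0.5603 -0.0367  0.0868] res px [[-0.5, 0.5], [-0.2, 0.3], [-0.4, -0.1]]
tri [ 0.5643 -0.0388  0.0624] res px [[0.3, 0.1], [-0.0, 0.1]]
[ 0.55750376 -0.0335624   0.112     ] [ 0.55753309 -0.03575516  0.112     ]
blob [ 190   70  124   98 5632] centre [514.9 -20.6] size [158.5 124.1] long-side angle 0.1
row [ 0.01 -0.    0.1 ] [19.2 29.6 70.4]
```

View pics/c2.png

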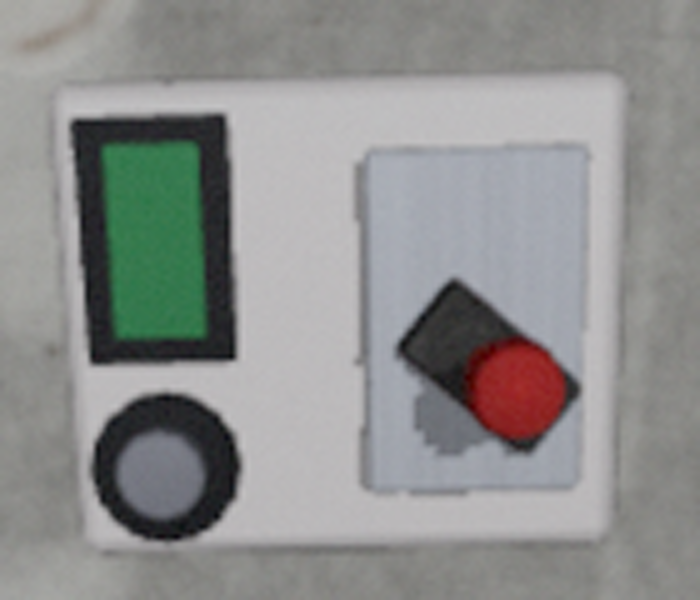

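```bash
cat > m.py <<'E'
from h import *
p=shot('wrist')
def pts(l,z): 
    w=np.array([onz(p,(190+a/5,60+b/5),z)[:2]*1000 for a,b in l]); print(w.round(1).tolist(),'mean',w.mean(0).round(1),'edges',[ (np.linalg.norm(w[(i+1)%len(w)]-w[i]).round(1),np.degrees(np.arctan2(*(w[(i+1)%len(w)]-w[i])[::-1])).round(1)) for i in range(len(w))])
print('scale');pts([(58,82),(625,75),(608,545),(88,550)],.028)
print('pan');pts([(368,148),(588,146),(582,490),(368,490)],.042)
print('foot');pts([(455,280),(580,392),(525,452),(400,348)],.058)
print('key');pts([(161,475)],.049)
print('key by ring');pts([(166,467)],.03)
E
python3 m.py
```

```text
scale
[[450.0, 33.1], [593.2, 35.0], [596.1, -86.1], [451.5, -87.8]] mean [522.7 -26.4] edges [(np.float64(143.2), np.float64(0.8)), (np.float64(121.1), np.float64(-88.7)), (np.float64(144.6), np.float64(-179.3)), (np.float64(120.9), np.float64(90.7))]
pan
[[528.2, 16.7], [582.4, 17.3], [585.5, -68.2], [528.9, -68.3]] mean [556.2 -25.6] edges [(np.float64(54.2), np.float64(0.6)), (np.float64(85.5), np.float64(-87.9)), (np.float64(56.6), np.float64(-179.9)), (np.float64(85.0), np.float64(90.5))]
foot
[[549.1, -14.2], [580.8, -40.9], [567.8, -55.8], [536.1, -30.3]] mean [558.4 -35.3] edges [(np.float64(41.4), np.float64(-40.2)), (np.float64(19.7), np.float64(-131.1)), (np.float64(40.7), np.float64(141.2)), (np.float64(20.7), np.float64(51.0))]
key
[[475.2, -63.2]] mean [475.2 -63.2] edges [(np.float64(0.0), np.float64(0.0))]
key by ring
[[474.2, -64.2]] mean [474.2 -64.2] edges [(np.float64(0.0), np.float64(0.0))]
```

Call:
send_rows:
  rows: "0 0 0 20 20 70 1;0 0 0 20 20 70 1;0 0 0 20 20 70 1"

```text
time: 4.2
eef_pos: [0.5399, -0.0599, 0.2096]
tcp_rot: [0.707, 0.707, -0.001, -0.001]
contact_force: [-0.0, -0.6, 0.4]
opening: 0.996
finger_force: 0.0
```

Run:
```python
from h import *
st();p=look(['pan_top','tare_key_top','stamp'],'w3')
a=cen(red(p,200,400,0,300)); print(onz(p,a,.112))
crop(p,150,410,0,200,3,'c3')
```

```text
t 4.2 tcp [ 0.5399 -0.0599  0.2096] yaw y 0.06 z [-0.002  0.    -1.   ] F [-0.   -0.57  0.44] op 0.996 ff 0.0 q [-0.3   0.04  1.94 -0.    1.17 -0.3 ]
pan_top 0.79 [ 0.5514 -0.0084  0.0426] [269. 131.]
tare_key_top 0.95 [ 0.478  -0.0627  0.0482] [199. 183.]
stamp 0.56 [ 0.5563 -0.029   0.054 ] [274. 153.]
[269 156  23  25 427] [279.9 168.1]
[ 0.5580743  -0.03217336  0.112     ]
```

View pics/c3.png

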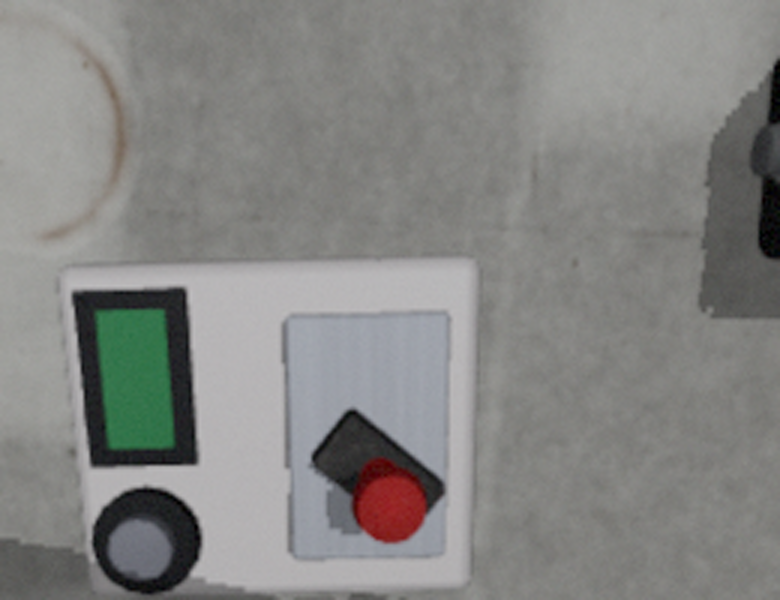

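Run:
```python
from h import *
plan(.558,-.034,.099,50)
```

```text
row [  0.16   0.16 -50.01] [ 26.9  16.3 113.7]
```

Call:
send_rows:
  rows: "0 0 -50 27 17 20 1;0 0 -50 27 17 20 1;0 0 -50 27 17 20 1;0 0 -50 27 17 20 1;0 0 -50 27 17 20 1;0 0 -50 27 17 70 1;0 0 -50 27 17 111 1;0 0 -50 27 17 111 1"

```text
time: 5.4
eef_pos: [0.5553, -0.0329, 0.0971]
tcp_rot: [0.342, 0.94, -0.0, -0.003]
contact_force: [-0.1, 0.5, 1.1]
opening: 0.998
finger_force: 0.0
```

Call:
send_rows:
  rows: "0 0 0 0 0 0 -1;0 0 0 0 0 0 -1;0 0 0 0 0 0 -1;0 0 0 0 0 0 -1;0 0 0 0 0 0 -1;0 0 0 0 0 0 -1"

```text
time: 6.15
eef_pos: [0.5581, -0.0334, 0.1007]
tcp_rot: [0.342, 0.94, -0.0, 0.001]
contact_force: [-0.9, -0.8, 5.6]
opening: 0.229
finger_force: 24.5
```

Run:
```python
from h import *
st()
```

```text
t 6.15 tcp [ 0.5581 -0.0334  0.1007] yaw y 50.02 z [ 0.002 -0.001 -1.   ] F [-0.89 -0.77  5.57] op 0.229 ff 24.5 q [-0.24  0.21  1.97 -0.    0.96 -1.11]
```

Call:
send_rows:
  rows: "0 0 0 0 0 -15 -1;0 0 0 0 0 -60 -1;0 0 0 0 0 -80 -1;0 0 0 0 0 -80 -1;0 0 0 0 0 -80 -1"

```text
time: 6.78
eef_pos: [0.5566, -0.0329, 0.1782]
tcp_rot: [0.342, 0.94, -0.0, -0.001]
contact_force: [-0.5, 0.1, -0.3]
opening: 0.228
finger_force: 24.5
```

Run:
```python
from h import *
st(); p=shot('wrist','w4'); t=shot('top')
# pan and key with the pan empty, top cam
crop(t,250,310,170,240,5,'c4t')
plan(.4685,.3185,.14,-20)
a=cv2.imread('pics/w4.png');b=cv2.imread('pics/c4t.png');b=cv2.resize(b,(288,336));c=np.zeros((384,800,3),np.uint8);c[:,:512]=a;c[:336,512:]=b;cv2.imwrite('pics/m4.png',c)
```

```text
t 6.78 tcp [ 0.5566 -0.0329  0.1782] yaw y 50.02 z [-0.002  0.001 -1.   ] F [-0.49  0.12 -0.3 ] op 0.228 ff 24.5 q [-0.24  0.11  1.93  0.    1.11 -1.11]
row [-0.18 -0.1  70.02] [292.9 212.8  38.1]
```

View pics/m4.png

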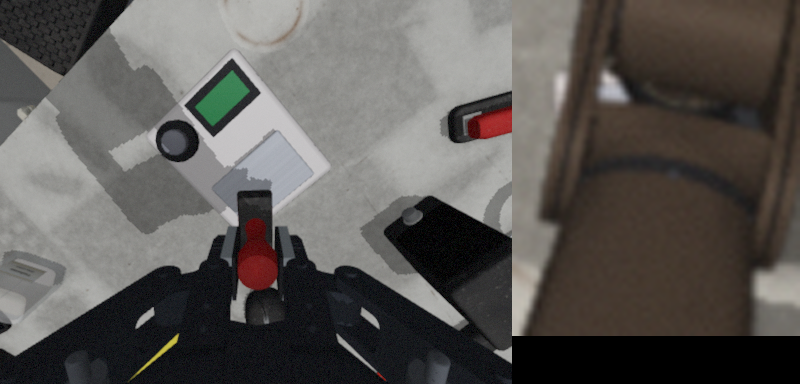

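Call:
send_rows:
  rows: "0 0 70 293 213 0 -1;0 0 70 293 213 0 -1;0 0 70 293 213 0 -1;0 0 70 293 213 0 -1;0 0 70 293 213 0 -1;0 0 70 293 213 20 -1;0 0 70 293 213 40 -1;0 0 70 293 213 40 -1"

```text
time: 7.88
eef_pos: [0.4669, 0.3186, 0.1356]
tcp_rot: [0.818, 0.575, -0.004, -0.001]
contact_force: [0.9, -1.2, 0.2]
opening: 0.226
finger_force: 24.6
```

Run:
```python
from h import *
st(); p=shot('wrist','w5')
plan(.4685,.3185,.085,-20)
h=cv2.cvtColor(p['color'],cv2.COLOR_RGB2HSV)
m=(h[...,0]>95)&(h[...,0]<125)&(h[...,1]>130)&(h[...,2]>60)
m=cv2.morphologyEx(m.astype(np.uint8),cv2.MORPH_CLOSE,np.ones((25,25)))
rect(p,m,.016)
```

```text
t 7.88 tcp [0.4669 0.3186 0.1356] yaw y -19.73 z [-0.007 -0.003 -1.   ] F [ 0.9  -1.2   0.22] op 0.226 ff 24.6 q [ 0.42  0.18  1.94 -0.    1.04  0.76]
row [-0.18  0.2   0.25] [ 0.6  0.2 52.3]
blob [ 225  140   71   95 4238] centre [469.2 320.2] size [89.6 61.9] long-side angle 70.3
```

View pics/w5.png

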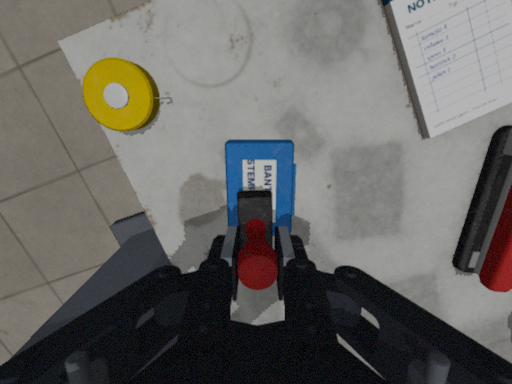

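Call:
send_rows:
  rows: "0 0 0 0 1 30 -1;0 0 0 0 1 45 -1;0 0 0 0 1 45 -1;0 0 0 0 1 45 -1"

```text
time: 8.43
eef_pos: [0.4716, 0.3179, 0.0954]
tcp_rot: [0.819, 0.574, 0.001, 0.0]
contact_force: [0.1, 0.4, -1.0]
opening: 0.228
finger_force: 24.6
```

Run:
```python
from h import *
st(); p=shot('wrist','w6'); st()
plan(.469,.319,.085,-20)
h=cv2.cvtColor(p['color'],cv2.COLOR_RGB2HSV)
m=(h[...,0]>95)&(h[...,0]<125)&(h[...,1]>130)&(h[...,2]>60)
m=cv2.morphologyEx(m.astype(np.uint8),cv2.MORPH_CLOSE,np.ones((25,25)))
rect(p,m,.016)
for v in range(150,260,15): 
    u=np.where(m[v])[0]; print(v,u.min() if len(u) else None,u.max() if len(u) else None)
crop(p,160,360,100,300,3,'c6')
s=ctrl.get_state();M=R.from_quat(s['tcp_rot']).as_matrix()
for z in (.036,.052): print(proj(p,s['eef_pos']+M@[0,0,z]),'axis px')
```

```text
t 8.43 tcp [0.4716 0.3179 0.0954] yaw y -20.0 z [ 0.001  0.001 -1.   ] F [ 0.13  0.37 -1.05] op 0.228 ff 24.6 q [ 0.41  0.24  1.95 -0.    0.95  0.76]
t 8.47 tcp [0.4716 0.3181 0.0957] yaw y -19.99 z [ 0.002  0.001 -1.   ] F [ 0.5  -0.15 -1.1 ] op 0.226 ff 24.6 q [ 0.42  0.24  1.95 -0.    0.95  0.76]
row [ 0.1  -0.09  0.01] [-0.1 -2.8 10.7]
blob [ 212  148   83  100 4604] centre [470.9 324.9] size [80.5 61.8] long-side angle 70.4
150 214 290
165 212 292
180 213 294
195 214 294
210 215 293
225 216 293
240 272 274
255 None None
[258.08425419 231.9456491 ] axis px
[258.00850192 221.70683082] axis px
```

View pics/c6.png

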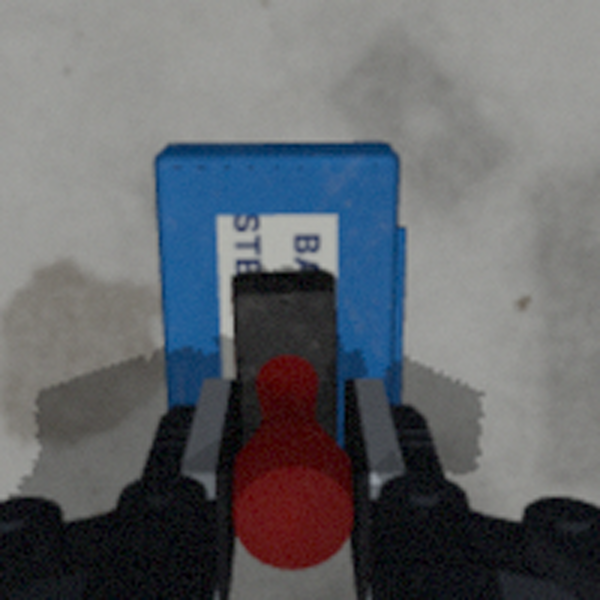

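Call:
send_rows:
  rows: "0 0 0 0.5 -2 8 -1;0 0 0 0.5 -2 16 -1;0 0 0 0.5 -2 19 -1;0 0 0 0.5 -2 19 -1;0 0 0 0.5 -2 19 -1"

```text
time: 9.1
eef_pos: [0.469, 0.3192, 0.0752]
tcp_rot: [0.819, 0.574, 0.0, 0.0]
contact_force: [0.2, -0.2, -0.4]
opening: 0.228
finger_force: 24.6
```

Call:
send_rows:
  rows: "0 0 0 0 0 1 -1;0 0 0 0 0 1 -1;0 0 0 0 0 1 -1"

```text
time: 9.48
eef_pos: [0.4692, 0.3194, 0.0747]
tcp_rot: [0.819, 0.574, 0.0, 0.0]
contact_force: [-0.6, -0.2, 4.1]
opening: 0.23
finger_force: 24.8
```

Call:
send_rows:
  rows: "0 0 0 0 0 -0.5 -0.3;0 0 0 0 0 -0.5 0.2;0 0 0 0 0 -0.5 0.6;0 0 0 0 0 -0.5 0.6;0 0 0 0 0 -30 0.6;0 0 0 0 0 -90 0.6;0 0 0 0 0 -110 0.6;0 0 0 0 0 -110 0.6"

```text
time: 10.48
eef_pos: [0.4699, 0.3196, 0.1861]
tcp_rot: [0.819, 0.574, 0.002, 0.0]
contact_force: [0.3, 0.2, 0.2]
opening: 0.798
finger_force: 0.0
```

Run:
```python
from h import *
st(); p=shot('wrist','w7')
look(['stamp'],None)
h=cv2.cvtColor(p['color'],cv2.COLOR_RGB2HSV)
m=(h[...,0]>95)&(h[...,0]<125)&(h[...,1]>130)&(h[...,2]>60)
m=cv2.morphologyEx(m.astype(np.uint8),cv2.MORPH_CLOSE,np.ones((35,35)))
rect(p,m,.016)
c=cen(red(p,180,330,100,350)); print('handle',onz(p,c,.086)[:2])
plan(.52,-.08,.21,0)
plan(.475,-.0635,.13,90)
```

```text
t 10.47 tcp [0.4699 0.3196 0.1861] yaw y -19.98 z [ 0.004  0.002 -1.   ] F [0.28 0.16 0.19] op 0.798 ff 0.0 q [0.42 0.12 1.9  0.   1.12 0.77]
stamp 0.6 [0.4723 0.3247 0.0397] [259. 179.]
blob [ 227  138   59   81 4466] centre [468.9 319.5] size [90.3 62.1] long-side angle 70.4
[243 188  23  22 369] [254.3 198.1]
handle [0.46778448 0.32175179]
row [ -0.21   0.14 -19.99] [-356.8  185.3  -27.7]
row [-5.000e-02  2.600e-01  7.001e+01] [-356.4  137.7   52.4]
```

Call:
send_rows:
  rows: "0 0 -20 -357 185 -28 -1;0 0 -20 -357 185 -28 -1;0 0 -20 -357 185 -28 -1;0 0 -20 -357 185 -28 -1;0 0 -20 -357 185 -28 -1;0 0 -20 -357 185 -28 -1;0 0 -20 -357 185 -28 -1;0 0 -20 -357 185 -28 -1"

```text
time: 11.62
eef_pos: [0.5201, -0.0816, 0.2102]
tcp_rot: [0.709, 0.706, -0.001, -0.002]
contact_force: [-0.8, 0.1, -0.2]
opening: -0.001
finger_force: 0.0
```

Run:
```python
from h import *
import pickle
st(); p=look(['pan_top','tare_key_top','bottle'],'w8'); pickle.dump(p,open('p8.pkl','wb'))
plan(.47,-.36,.25,0)
```

```text
t 11.62 tcp [ 0.5201 -0.0816  0.2102] yaw y -0.23 z [-0.003  0.001 -1.   ] F [-0.77  0.13 -0.2 ] op -0.001 ff 0.0 q [-0.35  0.    1.98 -0.    1.17 -0.34]
pan_top 0.58 [ 0.5534 -0.0188  0.0389] [290. 120.]
tare_key_top 0.88 [ 0.4812 -0.0627  0.0483] [220. 164.]
row [-0.14 -0.07  0.09] [-281.7  -50.6  -39.3]
```

Call:
send_rows:
  rows: "0 0 0 -282 -50 -40 1;0 0 0 -282 -50 -40 1;0 0 0 -282 -50 -40 1;0 0 0 -282 -50 -40 1;0 0 0 -282 -50 -40 1;0 0 0 -282 -50 -40 1;0 0 0 -282 -50 -40 1"

```text
time: 12.7
eef_pos: [0.4713, -0.3599, 0.2516]
tcp_rot: [0.706, 0.708, 0.0, -0.001]
contact_force: [0.1, 0.9, 0.1]
opening: 0.999
finger_force: 0.0
```

Run:
```python
from h import *
import pickle
st(); p=look(['bottle','foot0','foot1','foot2','foot3'],'w9'); pickle.dump(p,open('p9.pkl','wb'))
q=pickle.load(open('p8.pkl','rb'))
uv=proj(p,[.473,-.303,.05]).round().astype(int); print(uv)
u0=max(0,min(382,uv[0]-65));v0=max(0,min(254,uv[1]-65))
f=lambda i,u,v:cv2.resize(i[v:v+130,u:u+130,::-1],(400,400),interpolation=cv2.INTER_CUBIC)
print('offsets',(180,70),(u0,v0),'scale',400/130)
cv2.imwrite('pics/m9.png',np.hstack([f(q['color'],190,60),f(p['color'],u0,v0)]))
```

```text
t 12.7 tcp [ 0.4713 -0.3599  0.2516] yaw y 0.1 z [-0.001  0.002 -1.   ] F [0.14 0.93 0.1 ] op 0.999 ff 0.0 q [-0.82  0.11  1.79  0.    1.25 -0.83]
bottle 0.62 [ 0.4696 -0.3083  0.0686] [256. 130.]
foot0 0.69 [ 0.4787 -0.3113  0.0698] [264. 133.]
foot1 0.69 [ 0.4787 -0.3113  0.0698] [264. 133.]
foot2 0.69 [ 0.4787 -0.3113  0.0698] [264. 133.]
foot3 0.69 [ 0.4787 -0.3113  0.0698] [264. 133.]
[259 124]
offsets (180, 70) (np.int64(194), np.int64(59)) scale 3.076923076923077
```

View pics/m9.png

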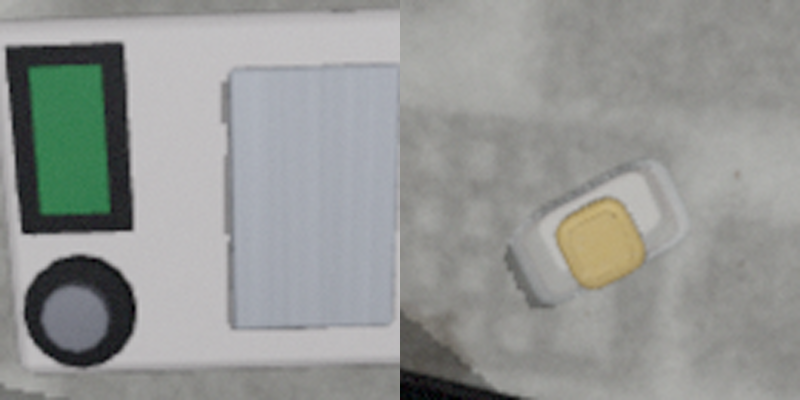

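Run:
```python
from h import *
import pickle
q=pickle.load(open('p8.pkl','rb'));p=pickle.load(open('p9.pkl','rb'))
k=130/400
w=np.array([onz(q,(190+a*k,60+b*k),.042)[:2]*1000 for a,b in [(231,69),(396,66),(392,326),(231,328)]])
print('pan',w.round(1).tolist(),w.mean(0).round(1)); print('left edge yaw',np.degrees(np.arctan2(*(w[0]-w[3])[::-1])))
h=cv2.cvtColor(q['color'],cv2.COLOR_RGB2HSV)
m=(h[...,0]>100)&(h[...,0]<125)&(h[...,1]>15)&(h[...,1]<90)&(h[...,2]>130); m[:, :255]=0; m[200:]=0;m[:70]=0;m[:,330:]=0
m=cv2.morphologyEx(m.astype(np.uint8),cv2.MORPH_OPEN,np.ones((5,5))); rect(q,m,.042)
print('key',onz(q,(190+75*k,60+319*k),.049).round(4))
h=cv2.cvtColor(p['color'],cv2.COLOR_RGB2HSV)
m=(h[...,0]>12)&(h[...,0]<32)&(h[...,1]>70); m[:,:194]=0;m[:,324:]=0;m[:59]=0;m[190:]=0
a=cen(m); rect(p,m,.103); print('cap',onz(p,a,.103))
B=np.array([onz(p,(194+(u-400)*k,59+v*k),.079)[:2]*1000 for u,v in [(512,248),(655,160),(690,235),(548,305)]]);print('body',B.round(1).tolist(),B.mean(0).round(1))
t=shot('top');h=cv2.cvtColor(t['color'],cv2.COLOR_RGB2HSV)
m=(h[...,0]>12)&(h[...,0]<32)&(h[...,1]>70); m[:,:360]=0;m[:,390:]=0;m[:205]=0;m[235:]=0
b=cen(m);tri([(p,a),(t,b)])
plan(.477,-.0635,.10,0)
```

```text
pan [[527.7, 17.0], [580.4, 17.6], [584.1, -66.9], [528.1, -67.4]] [555.1 -24.9]
left edge yaw 90.24634904475539
blob [273 111  45  46 997] centre [558.9 -33.1] size [45.9 45.4] long-side angle 89.8
key [ 0.4749 -0.0626  0.049 ]
[245 124  29  29 585] [258.7 137.7]
blob [245 124  29  29 585] centre [ 472.4 -313. ] size [23.9 24.1] long-side angle 116.7
cap [ 0.47249529 -0.31293951  0.103     ]
body [[442.7, -317.4], [491.2, -288.2], [503.8, -312.9], [454.8, -337.1]] [ 473.1 -313.9]
[370 214  11   9  74] [375.2 218. ]
tri [ 0.4722 -0.3121  0.1123] res px [[-0.2, 0.1], [-0.0, -0.1]]
row [-0.   -0.    0.08] [297.2   6.3 152.3]
```

Call:
send_rows:
  rows: "0 0 0 297 4 0 -1;0 0 0 297 4 0 -1;0 0 0 297 4 0 -1;0 0 0 297 4 0 -1;0 0 0 297 4 30 -1;0 0 0 297 4 90 -1;0 0 0 297 4 152 -1;0 0 0 297 4 152 -1"

```text
time: 14.05
eef_pos: [0.4706, -0.0627, 0.0955]
tcp_rot: [0.707, 0.707, -0.003, -0.006]
contact_force: [-0.0, -0.6, 0.7]
opening: 0.002
finger_force: 0.0
```

Call:
send_rows:
  rows: "0 0 0 0 0 15 -1;0 0 0 0 0 25 -1;0 0 0 0 0 27 -1;0 0 0 0 0 27 -1"

```text
time: 14.55
eef_pos: [0.4754, -0.0648, 0.0741]
tcp_rot: [0.707, 0.707, 0.0, 0.001]
contact_force: [0.3, 0.4, 0.3]
opening: -0.0
finger_force: 0.0
```

Call:
send_rows:
  rows: "0 0 0 1.5 0 2 -1;0 0 0 1.5 0 4 -1;0 0 0 1.5 0 6 -1;0 0 0 1.5 0 6 -1"

```text
time: 15.05
eef_pos: [0.4753, -0.0631, 0.0677]
tcp_rot: [0.707, 0.707, 0.0, 0.0]
contact_force: [-0.1, -0.1, 2.4]
opening: -0.002
finger_force: 1.4
```

Call:
send_rows:
  rows: "0 0 0 0 0 1 -1;0 0 0 0 0 2 -1;0 0 0 0 0 2 -1;0 0 0 0 0 2 -1"

```text
time: 15.55
eef_pos: [0.4753, -0.0631, 0.066]
tcp_rot: [0.707, 0.707, 0.0, 0.0]
contact_force: [-0.3, 1.1, 6.0]
opening: 0.001
finger_force: 3.1
```

Call:
send_rows:
  rows: "0 0 0 0 0 1 -1;0 0 0 0 0 1 -1;0 0 0 0 0 1 -1"

```text
time: 15.92
eef_pos: [0.4754, -0.0631, 0.0659]
tcp_rot: [0.707, 0.707, 0.0, -0.0]
contact_force: [-3.3, 1.5, 12.3]
opening: 0.0
finger_force: 6.0
```

Call:
send_rows:
  rows: "0 0 0 0 0 -20 -1;0 0 0 0 0 -80 -1;0 0 0 0 0 -130 -1;0 0 0 0 0 -130 -1"

```text
time: 16.42
eef_pos: [0.4772, -0.064, 0.1988]
tcp_rot: [0.707, 0.707, 0.002, 0.004]
contact_force: [-0.5, 0.4, -0.1]
opening: -0.002
finger_force: 0.0
```

Run:
```python
from h import *
st(); plan(.4725,-.313,.19,116.7)
```

```text
t 16.43 tcp [ 0.4772 -0.064   0.1988] yaw y 0.03 z [ 0.009 -0.004 -1.   ] F [-0.46  0.44 -0.07] op -0.002 ff 0.0 q [-0.34 -0.1   2.1  -0.    1.14 -0.34]
row [ 0.55 -0.09 63.33] [-249.    -4.9    9.6]
```

Call:
send_rows:
  rows: "0 0 63.3 -249 -3 5 1;0 0 63.3 -249 -3 5 1;0 0 63.3 -249 -3 5 1;0 0 63.3 -249 -3 5 1;0 0 63.3 -249 -3 5 1;0 0 63.3 -249 -3 5 1;0 0 63.3 -249 -3 5 1;0 0 63.3 -249 -3 5 1"

```text
time: 17.42
eef_pos: [0.4714, -0.3115, 0.188]
tcp_rot: [0.973, 0.232, -0.001, -0.001]
contact_force: [-0.1, 0.0, -0.2]
opening: 0.999
finger_force: 0.0
```

Run:
```python
from h import *
st(); p=shot('wrist','w10')
h=cv2.cvtColor(p['color'],cv2.COLOR_RGB2HSV)
m=(h[...,0]>12)&(h[...,0]<32)&(h[...,1]>70); m[:50]=0;m[330:]=0;m[:,:150]=0;m[:,360:]=0
a=cen(m); rect(p,m,.103); print('cap',onz(p,a,.103).round(4))
plan(.4725,-.313,.070,116.7)
```

```text
t 17.43 tcp [ 0.4714 -0.3115  0.188 ] yaw y -63.13 z [-0.002  0.001 -1.   ] F [-0.05  0.02 -0.23] op 0.999 ff 0.0 q [-0.76  0.11  1.91 -0.    1.13  0.34]
[247 182  31  36 991] [261.7 200. ]
blob [247 182  31  36 991] centre [ 475.9 -311.9] size [29.2 24. ] long-side angle 26.9
cap [ 0.4757 -0.3117  0.103 ]
row [-0.08  0.04  0.15] [  0.2   1.9 118.4]
```

Call:
send_rows:
  rows: "0 0 0 0 2 40 1;0 0 0 0 2 80 1;0 0 0 0 2 110 1;0 0 0 0 2 125 1;0 0 0 0 2 125 1"

```text
time: 18.1
eef_pos: [0.4724, -0.3133, 0.0635]
tcp_rot: [0.973, 0.231, -0.001, -0.001]
contact_force: [-1.3, -0.6, -0.1]
opening: 0.997
finger_force: 0.0
```

Call:
send_rows:
  rows: "0 0 0 0 0 0 0.2;0 0 0 0 0 0 -0.2;0 0 0 0 0 0 -1;0 0 0 0 0 0 -1;0 0 0 0 0 0 -1;0 0 0 0 0 0 -1"
  grip_force: 40

```text
time: 18.85
eef_pos: [0.4735, -0.3146, 0.0656]
tcp_rot: [0.973, 0.231, 0.001, 0.001]
contact_force: [-0.6, -0.0, 6.3]
opening: 0.37
finger_force: 41.6
```

Run:
```python
from h import *
st()
```

```text
t 18.85 tcp [ 0.4735 -0.3146  0.0656] yaw y -63.29 z [ 0.002 -0.002 -1.   ] F [-0.65 -0.04  6.3 ] op 0.37 ff 41.6 q [-0.76  0.28  1.96 -0.    0.9   0.34]
```

Call:
send_rows:
  rows: "0 0 0 0 0 -15 -1;0 0 0 0 0 -60 -1;0 0 0 0 0 -100 -1;0 0 0 0 0 -100 -1"

```text
time: 19.35
eef_pos: [0.4743, -0.3152, 0.1684]
tcp_rot: [0.973, 0.231, 0.002, 0.003]
contact_force: [-0.3, -0.3, -2.1]
opening: 0.374
finger_force: 40.8
```

Run:
```python
from h import *
st(); plan(.5557,-.0253,.15,0.5)
```

```text
t 19.35 tcp [ 0.4743 -0.3152  0.1684] yaw y -63.28 z [ 0.005 -0.005 -1.   ] F [-0.33 -0.33 -2.1 ] op 0.374 ff 40.8 q [-0.76  0.14  1.91 -0.    1.08  0.34]
row [  0.45   0.1  -63.78] [ 203.  -222.5   17.3]
```

Call:
send_rows:
  rows: "0 0 -63.8 203 -222 0 -1;0 0 -63.8 203 -222 0 -1;0 0 -63.8 203 -222 0 -1;0 0 -63.8 203 -222 0 -1;0 0 -63.8 203 -222 0 -1;0 0 -63.8 203 -222 0 -1;0 0 -63.8 203 -222 0 -1;0 0 -63.8 203 -222 0 -1"

```text
time: 20.35
eef_pos: [0.5535, -0.0246, 0.1631]
tcp_rot: [0.705, 0.709, -0.001, -0.001]
contact_force: [1.0, 0.1, -1.5]
opening: 0.374
finger_force: 40.7
```

Run:
```python
from h import *
st(); p=look(['bottle','pan_top'],'w11'); st(); plan(.5557,-.0253,.12,0.5)
h=cv2.cvtColor(p['color'],cv2.COLOR_RGB2HSV)
m=(h[...,0]>12)&(h[...,0]<32)&(h[...,1]>70); m[:50]=0;m[:,:150]=0;m[:,360:]=0
a=cen(m); s=ctrl.get_state(); zt=s['eef_pos'][2]-.0645+.103; print('cap',onz(p,a,zt).round(4))
```

```text
t 20.35 tcp [ 0.5535 -0.0246  0.1631] yaw y 0.32 z [-0.002  0.    -1.   ] F [ 0.99  0.08 -1.51] op 0.374 ff 40.7 q [-0.23  0.12  1.95 -0.    1.08 -0.23]
bottle 0.71 [ 0.5513 -0.0061  0.1647] [253. 231.]
bottle 0.45 [ 0.4761 -0.0616  0.0485] [175. 231.]
pan_top 0.94 [0.5554 0.005  0.0416] [260. 160.]
t 20.5 tcp [ 0.554 -0.025  0.164] yaw y 0.37 z [-0.001  0.    -1.   ] F [ 0.36  0.1  -1.1 ] op 0.373 ff 40.7 q [-0.23  0.12  1.95 -0.    1.08 -0.23]
row [-0.04 -0.01 -0.13] [-0.3  1.7 44. ]
[ 224  250   67   76 4131] [257.  289.9]
cap [ 0.5533 -0.0104  0.2025]
```

Run:
```python
from h import *
p=shot('wrist'); s=ctrl.get_state(); e=s['eef_pos']; st()
h=cv2.cvtColor(p['color'],cv2.COLOR_RGB2HSV)
m=(h[...,0]>12)&(h[...,0]<32)&(h[...,1]>70); m[:50]=0;m[:,:150]=0;m[:,360:]=0
cen(m)
for b in (.0645,):
  for dx,z in [(12,.103),(12,.08),(-12,.103)]:
    print(dx,z,[proj(p,[e[0]+dy,e[1]+dx/1000,e[2]-b+z]).round(1).tolist() for dy in (-.012,0,.012)])
g=p['color']
hh=cv2.cvtColor(g,cv2.COLOR_RGB2GRAY)
print(hh[215:345:4,257].tolist())
# pan: near (+y) edge and side edges in picture
print('pan near edge exp',[proj(p,[.5557+dx,-.0253+.043,.042]).round(1).tolist() for dx in (-.028,.028)])
mp=(h[...,0]>100)&(h[...,0]<125)&(h[...,1]>15)&(h[...,1]<90)&(h[...,2]>130)
for v in range(140,215,10):
    u=np.where(mp[v,150:380])[0]+150; print(v,(u.min(),u.max(),len(u)) if len(u) else None)
```

```text
t 20.55 tcp [ 0.5541 -0.0249  0.1641] yaw y 0.39 z [-0.  0. -1.] F [ 0.41 -0.01 -1.64] op 0.37 ff 40.7 q [-0.23  0.12  1.95  0.    1.08 -0.23]
[ 224  250   67   76 4125] [257.  289.9]
12 0.103 [[223.7, 293.5], [257.9, 293.7], [292.1, 293.9]]
12 0.08 [[230.0, 258.9], [257.8, 259.1], [285.6, 259.2]]
-12 0.103 [[225.6, 347.7], [257.4, 347.9], [289.3, 348.0]]
[175, 176, 176, 177, 155, 157, 160, 161, 161, 73, 69, 65, 64, 62, 62, 64, 64, 64, 92, 107, 106, 104, 107, 103, 105, 106, 103, 106, 13, 20, 24, 10, 19]
pan near edge exp [[227.8, 145.4], [291.3, 145.8]]
140 None
150 (np.int64(228), np.int64(288), 55)
160 (np.int64(228), np.int64(288), 54)
170 (np.int64(229), np.int64(288), 55)
180 (np.int64(273), np.int64(288), 11)
190 (np.int64(277), np.int64(287), 9)
200 (np.int64(281), np.int64(287), 6)
210 (np.int64(284), np.int64(284), 1)
```

Run:
```python
from h import *
p=shot('wrist');g=cv2.cvtColor(p['color'],cv2.COLOR_RGB2GRAY).astype(int)
print([(v,int(g[v,240:275].mean()), p['color'][v,240:275].mean(0).astype(int).tolist()) for v in range(138,154)])
print('cols v=160',[(u,p['color'][155:168,u].mean(0).astype(int).tolist()) for u in list(range(222,232))+list(range(284,296))])
```

```text
[(138, 186, [187, 185, 187]), (139, 186, [187, 185, 186]), (140, 186, [187, 185, 187]), (141, 186, [187, 185, 186]), (142, 186, [187, 185, 186]), (143, 185, [186, 184, 185]), (144, 154, [155, 154, 156]), (145, 137, [134, 137, 144]), (146, 153, [149, 153, 161]), (147, 160, [157, 161, 168]), (148, 163, [159, 163, 171]), (149, 162, [159, 163, 170]), (150, 162, [158, 162, 170]), (151, 162, [158, 162, 170]), (152, 162, [158, 162, 170]), (153, 162, [158, 162, 170])]
cols v=160 [(222, [186, 184, 185]), (223, [186, 184, 185]), (224, [186, 184, 186]), (225, [179, 177, 178]), (226, [158, 156, 158]), (227, [150, 149, 152]), (228, [141, 145, 152]), (229, [157, 161, 169]), (230, [160, 165, 172]), (231, [161, 164, 172]), (284, [158, 162, 170]), (285, [159, 162, 170]), (286, [158, 162, 170]), (287, [155, 159, 166]), (288, [141, 144, 151]), (289, [156, 156, 159]), (290, [186, 184, 186]), (291, [186, 184, 186]), (292, [187, 185, 186]), (293, [186, 184, 186]), (294, [186, 184, 186]), (295, [185, 183, 184])]
```

Call:
send_rows:
  rows: "0 0 0 -3.5 1 15 -1;0 0 0 -3.5 1 30 -1;0 0 0 -3.5 1 42 -1;0 0 0 -3.5 1 50 -1;0 0 0 -3.5 1 52 -1;0 0 0 -3.5 1 52 -1;0 0 0 -3.5 1 52 -1"

```text
time: 21.48
eef_pos: [0.5558, -0.0278, 0.113]
tcp_rot: [0.704, 0.71, 0.0, 0.001]
contact_force: [-0.6, -0.5, -2.0]
opening: 0.374
finger_force: 40.7
```

Call:
send_rows:
  rows: "0 0 0 0 0 1 -1;0 0 0 0 0 2 -1;0 0 0 0 0 3 -1;0 0 0 0 0 3 -1"

```text
time: 21.98
eef_pos: [0.5552, -0.0277, 0.1092]
tcp_rot: [0.704, 0.71, -0.0, -0.0]
contact_force: [-0.9, 0.3, -1.5]
opening: 0.374
finger_force: 40.7
```

Call:
send_rows:
  rows: "0 0 0 0 0 0.5 -1;0 0 0 0 0 1 -1;0 0 0 0 0 1 -1;0 0 0 0 0 1 -1"

```text
time: 22.48
eef_pos: [0.5553, -0.0278, 0.1083]
tcp_rot: [0.704, 0.71, 0.0, 0.0]
contact_force: [-0.1, -0.8, -1.5]
opening: 0.37
finger_force: 40.7
```

Call:
send_rows:
  rows: "0 0 0 0 0 0.5 -1;0 0 0 0 0 1 -1;0 0 0 0 0 1 -1;0 0 0 0 0 1 -1"

```text
time: 22.98
eef_pos: [0.5554, -0.0278, 0.1075]
tcp_rot: [0.704, 0.71, -0.0, 0.0]
contact_force: [-0.1, -0.2, 0.5]
opening: 0.374
finger_force: 41.0
```

Call:
send_rows:
  rows: "0 0 0 0 0 0.3 -0.2;0 0 0 0 0 0.3 0.1;0 0 0 0 0 0.3 0.5;0 0 0 0 0 0 1;0 0 0 0 0 0 1;0 0 0 0 0 -10 1;0 0 0 0 0 -60 1;0 0 0 0 0 -110 1"

```text
time: 23.98
eef_pos: [0.555, -0.0277, 0.2188]
tcp_rot: [0.704, 0.71, -0.0, -0.0]
contact_force: [0.9, -0.2, 0.7]
opening: 1.001
finger_force: 0.0
```

Run:
```python
from h import *
st()
plan(.555,-.10,.28,0.5)
```

```text
t 23.98 tcp [ 0.555  -0.0277  0.2188] yaw y 0.51 z [-0.001  0.    -1.   ] F [ 0.86 -0.25  0.74] op 1.001 ff 0.0 q [-0.23  0.06  1.9   0.    1.18 -0.24]
row [-0.04 -0.01  0.01] [-72.3  -0.7 -61.2]
```

Call:
send_rows:
  rows: "0 0 0 0 0 -60 1;0 0 0 -72 0 -61 1;0 0 0 -72 0 -61 1;0 0 0 -72 0 -61 1;0 0 0 -72 0 -61 1"

```text
time: 24.6
eef_pos: [0.5556, -0.0987, 0.2776]
tcp_rot: [0.704, 0.711, -0.0, -0.001]
contact_force: [-0.5, -0.2, 0.4]
opening: 1.001
finger_force: 0.0
```

Run:
```python
from h import *
st(); p=look(['bottle','pan_top','tare_key_top'],'w12'); t=shot('top'); s=look(['stamp','ink_pad','bottle','speaker'],None,'scene')
def cap(p,X,w):
    h=cv2.cvtColor(p['color'],cv2.COLOR_RGB2HSV);u,v=proj(p,X).astype(int)
    m=(h[...,0]>12)&(h[...,0]<32)&(h[...,1]>70);k=np.zeros_like(m);k[v-w:v+w,u-w:u+w]=m[v-w:v+w,u-w:u+w];return k
X=[.555,-.025,.145]
m=cap(p,X,35);a=cen(m);rect(p,m,.145);print('cap',onz(p,a,.145).round(4))
c=cen(cap(s,X,15)); print('cap px in scene',c,'exp',proj(s,[.555,-.025,.133]))
tri([(p,a),(s,c)])
for z,hx,hy,n in [(.042,.028,.043,'pan'),(.121,.017,.0315,'body top')]:
    print(n,[proj(p,[.555+i*hx,-.0253+j*hy,z]).round(0).tolist() for i,j in [(-1,1),(1,1),(1,-1),(-1,-1)]])
g=cv2.cvtColor(p['color'],cv2.COLOR_RGB2GRAY)
u,v=proj(p,[.555,-.0253,.121]).astype(int)
print(u,v); print('col',g[v-50:v+55,u+12].tolist()); print('row',g[v-22,u-45:u+45].tolist())
```

```text
t 24.6 tcp [ 0.5556 -0.0987  0.2776] yaw y 0.56 z [-0.001  0.001 -1.   ] F [-0.47 -0.15  0.41] op 1.001 ff 0.0 q [-0.36  0.03  1.83  0.    1.29 -0.37]
bottle 0.97 [ 0.5533 -0.0224  0.1121] [256. 106.]
pan_top 0.69 [ 0.5521 -0.0097  0.043 ] [255.  96.]
pan_top 0.32 [ 0.7122 -0.136   0.0275] [368. 192.]
tare_key_top 0.8 [ 0.4801 -0.0638  0.0497] [198. 140.]
stamp 0.51 [0.47   0.3226 0.0371] [293. 241.]
ink_pad 0.84 [0.4746 0.3332 0.0169] [291. 249.]
bottle 0.74 [ 0.5568 -0.0057  0.1011] [257. 165.]
speaker 0.68 [0.7398 0.1015 0.0801] [202. 189.]
[245  98  27  28 713] [258.  111.4]
blob [245  98  27  28 713] centre [555.5 -27.4] size [23.3 23.1] long-side angle 0.6
cap [ 0.5554 -0.0271  0.145 ]
[254 150   7  10  65] [257.  154.2]
cap px in scene [257.03076923 154.18461538] exp [257.31807119 154.25130527]
tri [ 0.5557 -0.0273  0.132 ] res px [[0.2, 0.0], [0.1, -0.0]]
pan [[235.0, 71.0], [281.0, 72.0], [279.0, 144.0], [235.0, 143.0]]
body top [[240.0, 74.0], [276.0, 74.0], [274.0, 142.0], [240.0, 142.0]]
257 109
col [172, 178, 180, 181, 181, 181, 179, 180, 181, 181, 182, 181, 162, 155, 16
[... 207 characters left out ...]
 146, 146, 144, 144, 142, 139, 137, 126, 115, 118, 137, 149, 147, 148, 146, 147, 147, 148, 148, 150, 152, 159, 166, 164, 161, 157, 143, 120, 154, 176, 177, 175, 175, 176, 177, 176, 177, 166, 150, 121, 114, 126, 126, 127, 123, 122, 127, 125, 128]
row [178, 179, 179, 177, 179, 177, 178, 179, 179, 179, 180, 179, 181, 179, 180, 181, 179, 179, 181, 180, 180, 173, 149, 131, 154, 162, 165, 164, 163, 160, 157, 167, 164, 148, 142, 139, 139, 142, 143, 143, 144, 141, 139, 140, 143, 140, 140, 139, 138, 142, 139, 140, 141, 138, 141, 143, 140, 146, 152, 162, 170, 161, 156, 162, 163, 163, 165, 156, 142, 165, 181, 180, 181, 178, 172, 159, 148, 126, 118, 133, 129, 133, 135, 139, 137, 138, 135, 131, 126, 128]
```

Call:
send_rows:
  rows: "0 0 0 0 0 -20 1;0 0 0 0 0 -20 1;0 0 0 0 0 -20 1;0 0 0 0 0 -20 1"

```text
time: 25.6
eef_pos: [0.5558, -0.0997, 0.298]
tcp_rot: [0.704, 0.71, -0.0, -0.0]
contact_force: [-0.3, -0.1, -0.7]
opening: 1.0
finger_force: 0.0
```

```bash
python3 -c "
from h import *
s=shot('scene'); c=cen(red(s,280,310,215,255)); print('stamp red mid exp',proj(s,[.469,.3194,.068]))
print(ctrl.sign_off())"
```

```text
[292 227   6  16  63] [293.9 233.7]
stamp red mid exp [293.40532929 231.91788738]
the job is handed in; nothing more can be done
None
```

The job is handed in at about 26 s: the stamp stands upright in the middle of the ink pad, the tare key was pressed to its stop and released with the pan empty, and the bottle stands upright on the pan about 2 mm off centre with no overhang.

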